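# Set up the filtration manifold for two eluents

### The job

Set up the three-place filtration manifold for the two liquids beside it: seat a filter support in each of the two end heads and stand a funnel squarely on each support, the tall funnel at the end next to the large solvent bottle and the short funnel at the end next to the small bottle. Close the middle head, between the two funnels, with the blanking plug so that vacuum is not lost there, and leave both bottles where they stand.

Things in the scene. Friction and masses are not known exactly. Their poses are not given: they have to be found in the camera images.
- manifold: Fixed steel manifold: tube 328 mm long, along its y axis, with three alike round heads 72 mm across, at x = 0 and y = -110, 0, +110 mm. Origin: on the desk under the middle head, z up. Head rims are 86 mm above the desk; each head has a dished recess 5 mm deep (floor at z = 81 mm, 52 mm wide, flaring to 58 mm at the rim). Stopcock levers below the heads at -x, a hose nozzle at +x.
- support_1: Filter support: flat steel disc 47 mm across, 14 mm thick, grey porous top, 70 g. Origin: centre of its underside, z up. Seated in a recess (underside on its floor) it stands 9 mm proud of the rim; fingertips holding only its upper 8 mm stay clear of the rim. Same as support_2: either may go to either end.
- support_2: Filter support, just like support_1: steel disc 47 mm across, 14 mm thick. Origin: centre of its underside, z up.
- tall_funnel: Tall steel funnel: upright open cylinder 130 mm high, barrel 58 mm outside (3 mm wall), 61 mm at the rim bead (top 4 mm), base flange 64 mm across and 13 mm high, 220 g. Origin: centre of its underside, z up. A recess under the flange, 6 mm deep and 55 mm wide, drops over a seated support and rests on it: the origin is then 8 mm above the support's underside.
- short_funnel: Short steel funnel: same base as the tall one (64 mm flange, 13 mm high, recess 6 mm deep, 55 mm wide under it), but only 70 mm high, barrel 50 mm outside (53 mm at the rim bead, top 4 mm), 140 g. Origin: centre of its underside, z up.
- blank_plug: Black rubber blanking plug, 44 mm high, 60 g: tapered stopper 43 to 47 mm across (z 0 to 8 mm), flange 62 mm across (z 8 to 14 mm), upright round grip 26 mm across (z 14 to 44 mm). Origin: centre of its underside, z up. Seated, its underside lies on the floor of the recess.
- solvent_bottle: Large clear glass solvent bottle with blue screw cap, 94 mm across, 196 mm high, standing beyond one end of the manifold (either one, about 125 mm from the end head). Origin: centre of its underside. Not to be moved.
- small_bottle: Small bottle with blue cap, 56 mm across, 103 mm high, standing beyond the other end of the manifold. Origin: centre of its underside. Not to be moved.

How it is judged:
By the outcome, as a careful person would: the job done as asked, in the order asked, and still so for the second after the job is handed in, with the robot touching nothing.
It also fails if it takes over 120 s, if anything falls off the work surface, if the arm or the gripper's body presses on something with over 40 N, if the wrist force passes 120 N, or if a joint passes its speed limit or range.

### The arm

A 6-joint arm with a two-finger parallel gripper is mounted at the origin on a cart in front of the work surface, level with it; the furniture and walls round the work are solid. World frame = base frame: x ahead of the robot, y to its left, z up, the work surface at z = 0. Lengths are in m, angles in rad, forces in N, time in s.
With the tool pointing down it reaches from about 0.35 to 0.875 m from the base axis. Payload 15.5 kg.
Tool frame: the origin (TCP) lies midway between the tips of the shut fingers; the grasp point (between the pads) lies 19 mm behind it; z points along the fingers, y is the line along which they close (so a half turn about z gives the same grasp; the last joint's range is limited). The gripper opens to 85 mm and grips with 20 to 120 N. Pads are 22 mm wide; open, the fingers measure 114 mm over their backs; the gripper's body (76 mm by 85 mm) begins 54 mm behind the grasp point. The pads swing forward as they close: fully open they stand 13 mm farther back than shut.
Start: joints at [-1.258, 0.494, 1.345, -0, 1.302, -0.096], TCP at [0.248, -0.573, 0.231] pointing down, gripper open.
Joint ranges: [-2.91, 2.91], [-0.82, 2.16], [0.22, 2.67], [-1.22, 4.37], [0.12, 2.79], [-3.08, 3.08]. Speed limits (rad/s): [1.89, 1.89, 2.57, 3.01, 3.01, 3.01].

### API

Orientations are given as a 3x3 rotation matrix whose columns are the frame's x, y, z axes.
In Python, from bench import env, vision gives the robot as it stands.
- The arm moves only by the shell command python3 -m inch 'ROWS' [FORCE]. ROWS is JSON, a list that holds one entry, the list of rows, each a list of 5 numbers: the finger opening in mm, from 0 to 85.4, then the shift along the tool's x, y, z in mm, then the turn about the tool's z in degrees. In form: [[[hand, x, y, z, spin], ...]]. A call has 1 to 10 rows; each row shifts and turns the commanded pose from where the row before left it, along the tool's axes as they then stand; what a row does not reach is not made up. A row lasts 1/10 s, in which the tool goes at most 50 mm and 8.59 degrees, less where a joint would pass 70% of its speed; a pose out of reach is approached as far as the arm can. A call is refused whole if a number of a shift passes 50 or a number of a turn 8.59, either way. A call with a gripper value outside its range is refused whole. The fingers move at their own pace and stop on an object; FORCE is the grip in N (left out, the last holds). Time passes only in rows, so rows that do not move let the fingers close. It gives the time, the measured TCP pose, the force, the opening and the grip force at its end, in the units of the state.
- env.get_state(): the state, without advancing time (a new reading comes with each control period).
- vision.get_image(name): name is "scene" or "top" or "wrist"; returns (picture, depth): 400x640x3 uint8, red, green, blue; 400x640 float32, m along the optical axis (not along the pixel's ray), 0 where there is no reading.
- vision.calibration(name): a dict with "intrinsics" (3x3 intrinsics, pixels), "world_from_camera" (4x4, takes a point from camera to world coordinates). Camera axes: x right, y up, looking along -z (the intrinsics and any distortion apply to the point x, -y, -z); pixel columns grow to the right and rows downward; lengths in m; the calibration is good to about 2 mm. The wrist camera is an equidistant fisheye: a pixel r from the principal point sees the ray r / f radians off the axis. A picture is of the moment at which its call begins: read the wrist's pose just before it. calibration takes no time and is no camera call; for the wrist camera it gives the pose at the moment of the call.
- env.hand_in(): hands the job in; it is judged then, once.
The state is a dict: "time_s": time; "qpos": joint angles; "dq": joint speeds; "tau": joint torques, N m; "tcp_pos": TCP position; "ee_rot": TCP orientation; "force": force on the tool from outside, world axes, zero at the start; "torque": the same for the moment, N m; "opening": finger opening in m; "grasp_force": force on a finger pad.
Only numpy, scipy, OpenCV 4.12 (cv2) and the standard library are available. Lean on these libraries where they do the work, as an engineer would, in place of code of your own. Each camera call takes 0.05 s, during which the arm holds its last target. There are 200 camera calls.

## Working session

There is one attempt and no reset: what is moved stays moved. The work goes in short steps, Python scripts to look and compute and a shell command to move; the robot and the scene stay as the last step left them, time stands still between calls to the robot, and variables do not carry over. Pictures are saved under pics/ and viewed, at most 14 in all, crops included, and the job is handed in when it is done.

```bash
ls; mkdir -p pics
cat > h.py <<'E'
import numpy as np, cv2
from bench import env, vision
def snap(n,f):
    c=vision.calibration(n); p,d=vision.get_image(n)
    cv2.imwrite(f'pics/{f}.png',p[...,::-1]); np.savez(f'pics/{f}.npz',d=d,K=c["intrinsics"],T=c["world_from_camera"],p=p)
    return p,d,c
def pts(f):
    z=np.load(f'pics/{f}.npz'); d=z['d'];K=z['K'];T=z['T']
    v,u=np.mgrid[0:d.shape[0],0:d.shape[1]]
    x=(u-K[0,2])/K[0,0]*d; y=(v-K[1,2])/K[1,1]*d
    P=np.stack([x,-y,-d,np.ones_like(d)],-1)@T.T
    P=P[...,:3]; P[d==0]=np.nan
    return P,z['p']
E
python3 - <<'E'
from h import *
for n in('top','scene'):
    p,d,c=snap(n,n+'0'); print(n,{k:np.round(v,3).tolist() if not isinstance(v,str) else v for k,v in c.items()},(d>0).mean())
print(env.get_state())
E
```

```text
pics
top {'intrinsics': [[377.655, 0.0, 319.07], [0.0, 377.655, 201.95], [0.0, 0.0, 1.0]], 'world_from_camera': [[0.002, 0.994, -0.113, 0.359], [-0.999, 0.006, 0.033, 0.023], [0.033, 0.113, 0.993, 0.972], [0.0, 0.0, 0.0, 1.0]]} 0.99602734375
scene {'intrinsics': [[427.343, 0.0, 319.818], [0.0, 427.343, 196.053], [0.0, 0.0, 1.0]], 'world_from_camera': [[0.81, 0.222, -0.543, -0.167], [-0.586, 0.316, -0.746, -0.844], [0.006, 0.922, 0.386, 0.493], [0.0, 0.0, 0.0, 1.0]]} 0.99605078125
{'time_s': 0.1, 'qpos': array([-1.25752166e+00,  4.94173358e-01,  1.34609762e+00,  6.05180307e-06,
        1.30251356e+00, -9.54674903e-02]), 'dq': array([ 0.00096195, -0.00069371, -0.0014824 , -0.00292953,  0.00095826,
        0.00135422]), 'tau': array([-3.43854686e-05, -8.83588743e+01, -3.84560108e+01, -2.51982110e-04,
        5.23156268e-03, -5.49520485e-05]), 'tcp_pos': array([ 0.24832604, -0.57317304,  0.23071772]), 'ee_rot': array([[ 9.17622145e-01,  3.97453730e-01, -3.61756810e-04],
       [ 3.97453877e-01, -9.17621450e-01,  1.13566834e-03],
       [ 1.19419810e-04, -1.18589607e-03, -9.99999290e-01]]), 'force': array([ 0.12694538, -0.15042456,  0.28937983]), 'torque': array([-0.05718999,  0.01360293,  0.01780934]), 'grasp_force': 0.0, 'opening': 0.0857646569576162}
```

View pics/top0.png

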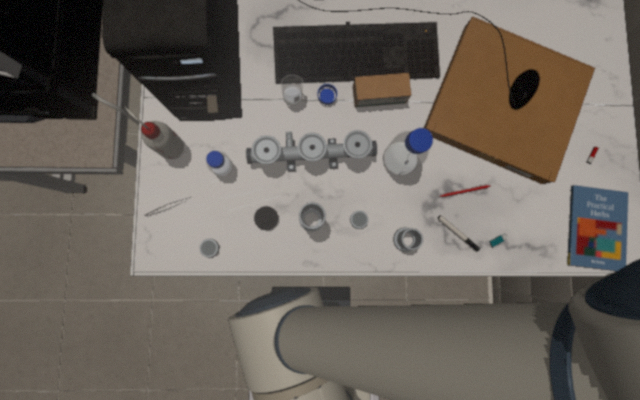

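View pics/scene0.png

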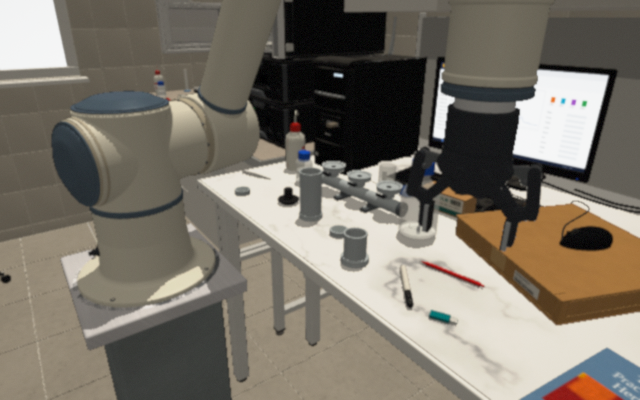

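Top view: heads at about (266,150), (312,148) and (357,145). The large bottle is at (403,155) and the small one at (219,165). The supports are at (209,248) and (359,219), the plug at (266,217), the tall funnel at (313,217) and the short funnel at (408,240). The scene view agrees, with everything upright.

```bash
cat > m.py <<'E'
from h import *
from scipy.ndimage import label
P,p=pts('top0'); S,_=pts('scene0')
ref={'head+':(266,150),'head0':(312,148),'head-':(357,145),'big':(403,155),'small':(219,165),'s1':(209,248),'plug':(266,217),'tall':(313,217),'s2':(359,219),'short':(408,240)}
hs={'head':(.08,.092),'big':(.0,.3),'small':(0.01,.15),'s1':(.009,.03),'s2':(.009,.03),'plug':(.01,.06),'tall':(.12,.14),'short':(.06,.08)}
for F,nm in((P,'top'),(S,'scene')):
  Q=F.reshape(-1,3)
  for k,(u,v) in ref.items():
    c=np.nanmedian(P[v-2:v+3,u-2:u+3].reshape(-1,3),0)
    r=.055
    w=Q[(np.hypot(Q[:,0]-c[0],Q[:,1]-c[1])<r)&(Q[:,2]>.006)]
    if len(w)<10: print(nm,k,len(w));continue
    zt=np.percentile(w[:,2],97)
    t=w[w[:,2]>zt-.006]
    (cx,cy),rad=cv2.minEnclosingCircle(t[:,:2].astype(np.float32))
    print(nm,k,'px',np.round(c,3),'ztop %.4f'%zt,'n',len(t),'circ %.4f %.4f r %.4f'%(cx,cy,rad))
d=P[230:270,300:350].reshape(-1,3); print('desk z',np.nanmedian(d[:,2]))
E
python3 m.py
python3 - <<'E'
import cv2
p=cv2.imread('pics/top0.png')[80:270,190:430]
cv2.imwrite('pics/c1.png',cv2.resize(p,None,fx=3.3,fy=3.3,interpolation=2)[:600,:800])
E
```

```text
top head+ px [0.584 0.122 0.082] ztop 0.0883 n 424 circ 0.5864 0.1208 r 0.0353
top head0 px [0.59  0.011 0.082] ztop 0.0883 n 430 circ 0.5942 0.0111 r 0.0355
top head- px [ 0.599 -0.098  0.081] ztop 0.0879 n 419 circ 0.6022 -0.0990 r 0.0355
top big px [ 0.563 -0.196  0.13 ] ztop 0.1950 n 434 circ 0.5841 -0.2192 r 0.0267
top small px [0.544 0.229 0.099] ztop 0.1058 n 218 circ 0.5593 0.2391 r 0.0202
top s1 px [0.35  0.266 0.016] ztop 0.0187 n 263 circ 0.3517 0.2666 r 0.0237
top plug px [0.426 0.123 0.045] ztop 0.0467 n 87 circ 0.4277 0.1259 r 0.0130
top tall px [0.43  0.007 0.   ] ztop 0.1328 n 165 circ 0.4258 0.0106 r 0.0304
top s2 px [ 0.424 -0.11   0.015] ztop 0.0183 n 243 circ 0.4252 -0.1109 r 0.0233
top short px [ 0.371 -0.239 -0.   ] ztop 0.0724 n 125 circ 0.3744 -0.2303 r 0.0266
scene head+ px [0.584 0.122 0.082] ztop 0.0842 n 161 circ 0.5828 0.1191 r 0.0381
scene head0 px [0.59  0.011 0.082] ztop 0.0847 n 188 circ 0.5900 0.0095 r 0.0359
scene head- px [ 0.599 -0.098  0.081] ztop 0.0849 n 232 circ 0.5979 -0.1000 r 0.0372
scene big px [ 0.563 -0.196  0.13 ] ztop 0.1738 n 46 circ 0.5755 -0.2222 r 0.0262
scene small px [0.544 0.229 0.099] ztop 0.1015 n 54 circ 0.5529 0.2365 r 0.0202
scene s1 px [0.35  0.266 0.016] ztop 0.0142 n 82 circ 0.3478 0.2641 r 0.0245
scene plug px [0.426 0.123 0.045] ztop 0.0430 n 35 circ 0.4221 0.1241 r 0.0147
scene tall px [0.43  0.007 0.   ] ztop 0.1282 n 126 circ 0.4235 0.0085 r 0.0331
scene s2 px [ 0.424 -0.11   0.015] ztop 0.0146 n 133 circ 0.4219 -0.1135 r 0.0250
scene short px [ 0.371 -0.239 -0.   ] ztop 0.0694 n 156 circ 0.3724 -0.2339 r 0.0276
desk z 0.00020760795682728261
```

View pics/c1.png

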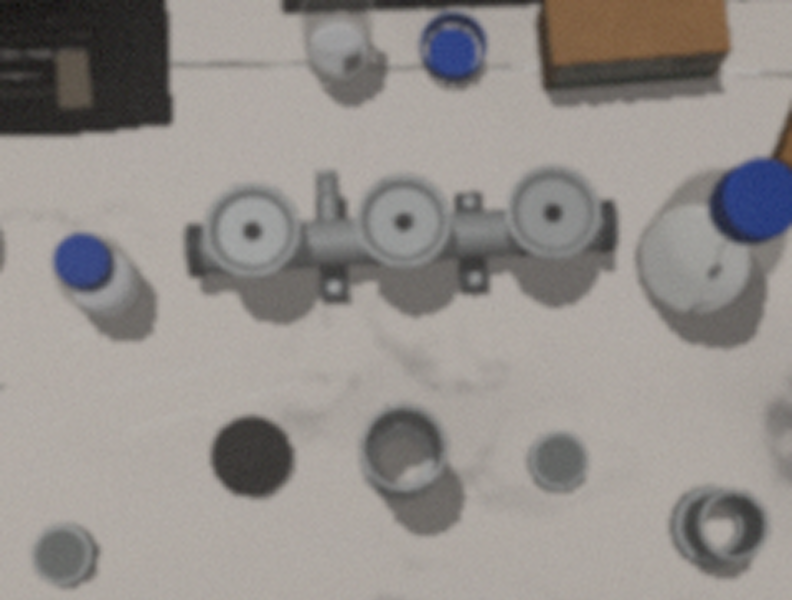

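```bash
cat > go.py <<'E'
import sys
from h import *
x,y,z=map(float,sys.argv[1:4]); yaw=float(sys.argv[4]) if len(sys.argv)>4 else 4.1
s=env.get_state(); R=np.array(s['ee_rot']); d=(np.array([x,y,z])-s['tcp_pos'])*1000
cur=np.degrees(np.arctan2(R[1,1],R[0,1])); e=(cur-yaw+90)%180-90
print('shift',np.round(R.T@d,1),'spin %.1f'%e,'t %.1f'%s['time_s'],'tcp',np.round(s['tcp_pos'],4),'q',np.round(s['qpos'],2),'F',np.round(s['force'],1),'open %.4f grip %.1f'%(s['opening'],s['grasp_force']))
E
python3 -m inch '[[[85,0,0,0,-8.5],[85,0,0,0,-8.5],[85,0,0,0,-8.5],[85,0,0,0,-8.5],[85,0,0,0,-8.5],[85,0,0,0,-8.5],[85,0,0,0,-8.5],[85,0,0,0,-8.5],[85,0,0,0,-2.7],[85,0,0,0,0]]]' 40; python3 go.py 0.4235 -0.112 0.231
```

```text
time_s: 1.1
tcp_pos: [0.2484, -0.5733, 0.231]
ee_rot: [[-0.073, 0.997, -0.0], [0.997, 0.073, 0.001], [0.001, -0.0, -1.0]]
force: [-0.6, -1.3, 0.1]
opening: 0.0848
grasp_force: 0.0
shift [4.474e+02 2.082e+02 2.000e-01] spin 0.1 t 1.1 tcp [ 0.2484 -0.5733  0.231 ] q [-1.26  0.49  1.35 -0.    1.3  -1.33] F [-0.6 -1.3  0.1] open 0.0848 grip 0.0
```

```bash
python3 -m inch '[[[85,40,20,0,0],[85,45,21,0,0],[85,45,21,0,0],[85,45,21,0,0],[85,45,21,0,0],[85,45,21,0,0],[85,45,21,0,0],[85,45,21,0,0],[85,45,21,0,0],[85,47,20,0,0]]]'; python3 -m inch '[[[85,0,0,0,0],[85,0,0,0,0]]]'; python3 go.py 0.4235 -0.112 0.231
python3 - <<'E'
from h import *
p,d,c=snap('wrist','w1'); print(c['intrinsics'],np.round(c['world_from_camera'],4),c.keys())
E
```

```text
time_s: 2.1
tcp_pos: [0.4239, -0.1119, 0.2314]
ee_rot: [[-0.069, 0.998, 0.0], [0.998, 0.069, -0.0], [-0.0, 0.0, -1.0]]
force: [1.7, -1.0, 0.4]
opening: 0.085
grasp_force: 0.0
time_s: 2.3
tcp_pos: [0.4236, -0.1127, 0.2313]
ee_rot: [[-0.073, 0.997, -0.0], [0.997, 0.073, -0.0], [-0.0, -0.0, -1.0]]
force: [0.5, -0.3, 0.2]
opening: 0.0851
grasp_force: 0.0
shift [ 0.7 -0.1  0.3] spin 0.1 t 2.3 tcp [ 0.4236 -0.1127  0.2313] q [-0.4   0.23  1.78 -0.    1.13 -0.47] F [ 0.5 -0.3  0.2] open 0.0851 grip 0.0
[[309.70691629   0.         319.3219239 ]
 [  0.         309.70691629 196.7985935 ]
 [  0.           0.           1.        ]] [[ 9.972e-01 -7.240e-02 -1.970e-02  4.181e-01]
 [ 7.510e-02  9.631e-01  2.584e-01 -4.700e-02]
 [ 2.000e-04 -2.592e-01  9.658e-01  3.738e-01]
 [ 0.000e+00  0.000e+00  0.000e+00  1.000e+00]] dict_keys(['intrinsics', 'world_from_camera'])
```

View pics/w1.png

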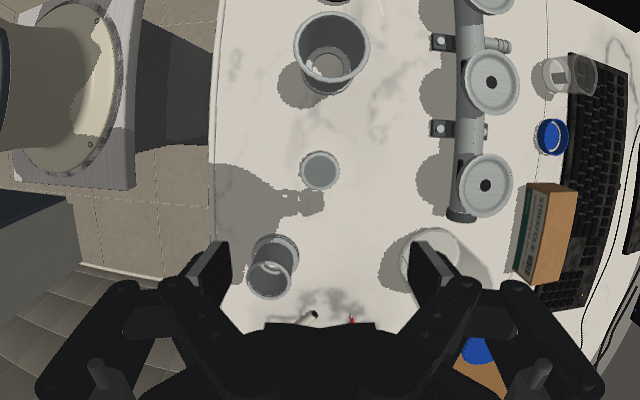

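The wrist view shows support 2 at (319,170), the end head at (486,185), the middle head at (491,83), the tall funnel at (331,47) and the short funnel at (272,267). I'll measure these from the fisheye depth.

```bash
cat >> h.py <<'E'
def wpts(f):
    z=np.load(f'pics/{f}.npz'); d=z['d'];K=z['K'];T=z['T']
    v,u=np.mgrid[0:d.shape[0],0:d.shape[1]]
    a=u-K[0,2];b=v-K[1,2]; r=np.hypot(a,b); th=r/K[0,0]
    t=np.tan(th)/np.maximum(r,1e-9)*d
    P=np.stack([a*t,-b*t,-d,np.ones_like(d)],-1)@T.T
    P=P[...,:3]; P[(d==0)|(th>1.4)]=np.nan
    return P,z['p']
def circ(P,c,zlo,zhi,R=.05):
    Q=P.reshape(-1,3); w=Q[(np.hypot(Q[:,0]-c[0],Q[:,1]-c[1])<R)&(Q[:,2]>zlo)&(Q[:,2]<zhi)]
    if len(w)<5: return None
    (x,y),r=cv2.minEnclosingCircle(w[:,:2].astype(np.float32)); return '%.4f %.4f r %.4f z %.4f n %d'%(x,y,r,np.median(w[:,2]),len(w))
E
python3 - <<'E'
from h import *
P,p=wpts('w1')
for k,c,a,b in(('s2',(.424,-.112),.009,.025),('head-',(.6,-.0995),.083,.095),('head0',(.592,.0103),.083,.095),('tall',(.4247,.0095),.123,.14),('short',(.373,-.232),.064,.08)):
    print(k,circ(P,c,a,b))
print(np.nanmedian(P[215:230,340:380,2]))
E
```

```text
s2 0.4231 -0.1117 r 0.0239 z 0.0141 n 1196
head- 0.6004 -0.0986 r 0.0358 z 0.0855 n 1075
head0 0.5920 0.0108 r 0.0358 z 0.0855 n 1152
tall 0.4231 0.0097 r 0.0307 z 0.1298 n 1388
short 0.3729 -0.2318 r 0.0273 z 0.0697 n 576
-0.0006434250047784307
```

```bash
python3 -m inch '[[[70,1,-0.5,30,0],[70,0,0,45,0],[70,0,0,45,0],[70,0,0,45,0],[70,0,0,35,0],[70,0,0,20,0],[70,0,0,6,0],[70,0,0,0,0]]]'; python3 go.py .4231 -.1117 .005
```

```text
time_s: 3.15
tcp_pos: [0.4224, -0.1137, 0.0049]
ee_rot: [[-0.07, 0.998, -0.001], [0.998, 0.07, 0.0], [0.001, -0.001, -1.0]]
force: [-0.4, 0.6, -0.3]
opening: 0.0702
grasp_force: 0.0
shift [ 2.   0.8 -0.1] spin -0.1 t 3.1 tcp [ 0.4224 -0.1137  0.0049] q [-0.4   0.64  2.01 -0.    0.49 -0.47] F [-0.4  0.6 -0.3] open 0.0702 grip 0.0
```

```bash
python3 -m inch '[[[70,2,0.8,0,0],[70,0,0,0,0],[40,0,0,0,0],[40,0,0,0,0],[40,0,0,0,0],[40,0,0,0,0],[40,0,0,0,0],[40,0,0,0,0]]]' 40; python3 -m inch '[[[40,0,0,-10,0],[40,0,0,-30,0],[40,0,0,-40,0],[40,0,0,-40,0],[40,0,0,-10,0],[40,0,0,0,0]]]'; python3 go.py .6004 -.0986 .135 4.3
```

```text
time_s: 3.95
tcp_pos: [0.4239, -0.1108, 0.0062]
ee_rot: [[-0.072, 0.997, 0.001], [0.997, 0.072, -0.001], [-0.001, 0.001, -1.0]]
force: [-2.1, -0.2, 20.9]
opening: 0.0449
grasp_force: 37.6
time_s: 4.55
tcp_pos: [0.4243, -0.111, 0.137]
ee_rot: [[-0.072, 0.997, 0.004], [0.997, 0.072, -0.001], [-0.002, 0.003, -1.0]]
force: [0.2, 0.0, -1.0]
opening: 0.0441
grasp_force: 41.1
shift [ -0.3 176.5   2.6] spin -0.2 t 4.5 tcp [ 0.4243 -0.111   0.137 ] q [-0.39  0.37  1.91  0.    0.86 -0.46] F [ 0.2  0.  -1. ] open 0.0441 grip 41.1
```

Run:
```python
from h import *
p,d,c=snap('wrist','w2'); q,_,_=snap('scene','s2')
P,_=wpts('w2')
Q=P.reshape(-1,3); m=(np.hypot(Q[:,0]-.424,Q[:,1]+.111)<.03)&(Q[:,2]>.08)&(Q[:,2]<.2)
a=Q[m]; print(len(a)); 
h=np.histogram(a[:,2],bins=np.arange(.08,.2,.004));print(h)
b=cv2.resize(q[130:270,320:560,::-1],None,fx=2.5,fy=2.5); a=p[150:400,160:500,::-1]; 
H=max(a.shape[0],b.shape[0]); f=np.zeros((H+250-250,a.shape[1]+b.shape[1],3),np.uint8)
f=np.zeros((600,600,3),np.uint8); f[:250,:340]=a; f[250:600]=b
cv2.imwrite('pics/c2.png',f)
```

```text
9965
(array([   0,    0,    0,    0,    0,    0,    0,    0,    0,    0,    0,
          0,   16,  158,  199, 1231, 5416,  195,  213,  237,  248,  268,
        300,  381,  494,   94,  122,  181,  205]), array([0.08 , 0.084, 0.088, 0.092, 0.096, 0.1  , 0.104, 0.108, 0.112,
       0.116, 0.12 , 0.124, 0.128, 0.132, 0.136, 0.14 , 0.144, 0.148,
       0.152, 0.156, 0.16 , 0.164, 0.168, 0.172, 0.176, 0.18 , 0.184,
       0.188, 0.192, 0.196]))
```

View pics/c2.png

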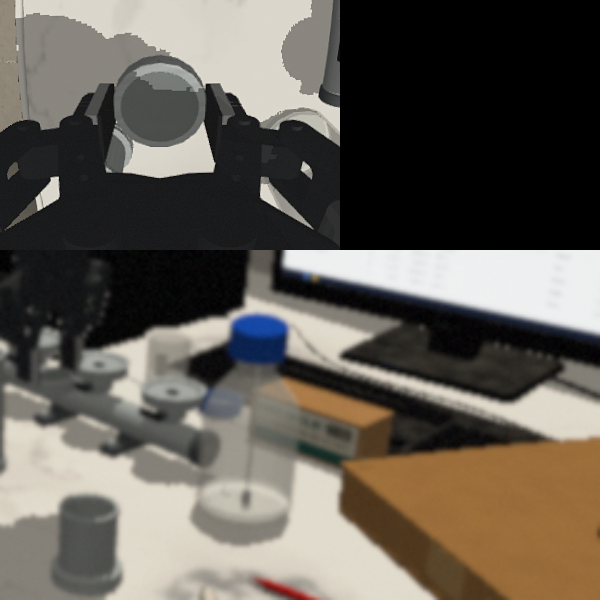

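```bash
cat > held.py <<'E'
import sys
from h import *
# disc face held: plane, centre in tool frame; finger tip height
f=sys.argv[1]; s=env.get_state(); R=np.array(s['ee_rot']); t=s['tcp_pos']
P,p=wpts(f); L=(P-t)@R*1000  # tool coords mm
Q=L.reshape(-1,3)
b=(np.abs(Q[:,0])<35)&(np.abs(Q[:,1])<22)&(Q[:,2]>-14)&(Q[:,2]<-3)
a=Q[b]; 
for _ in range(5):
    A=np.c_[a[:,:2],np.ones(len(a))]; k=np.linalg.lstsq(A,a[:,2],rcond=None)[0]; r=a[:,2]-A@k; a=a[np.abs(r)<max(.6,1.5*r.std())]
print('plane',np.round(k,3),len(a),'y-slice x-range')
e=Q[np.abs(Q[:,2]-Q[:,:2]@k[:2]-k[2])<1.2]; e=e[(np.abs(e[:,0])<40)&(np.abs(e[:,1])<22)]
for y in(-12,-6,0,6,12):
    g=e[np.abs(e[:,1]-y)<1]; h=np.sqrt(23.5**2-y*y); print(y,np.round(np.percentile(g[:,0],[1,99]),1),'half',round(h,1))
for sg in(-1,1):
    w=Q[(Q[:,1]*sg>24)&(Q[:,1]*sg<40)&(np.abs(Q[:,0])<20)&(Q[:,2]<30)&(Q[:,2]>-40)]
    print('finger z max',np.round(np.percentile(w[:,2],[90,98,100]),1),'x',np.round(np.percentile(w[:,0],[2,98]),1),len(w))
E
python3 held.py w2
```

```text
plane [ 4.000e-03 -4.000e-03 -9.832e+00] 4166 y-slice x-range
-12 [-20.1  18.1] half 20.2
-6 [-22.6  20.6] half 22.7
0 [-23.   21.4] half 23.5
6 [-22.7  20.7] half 22.7
12 [-20.9  18.7] half 20.2
finger z max [-13.1  -9.8  -8.3] x [ 6.5 11.6] 528
finger z max [-12.8  -9.5  -7.7] x [ 6.5 11.6] 612
```

```bash
python3 -m inch '[[[40,0.5,25,0,0],[40,0,40,0,0],[40,0,45,0,0],[40,0,40,0,0],[40,0,26.5,0,0],[40,0,0,0,0],[40,0,0,20,0],[40,0,0,15,0],[40,0,0,0,0],[40,0,0,0,0]]]'; python3 go.py .6004 -.0978 .0852 4.3
```

```text
time_s: 5.65
tcp_pos: [0.5986, -0.0974, 0.0994]
ee_rot: [[-0.072, 0.997, -0.002], [0.997, 0.072, 0.001], [0.001, -0.002, -1.0]]
force: [-0.4, -0.5, -0.5]
opening: 0.0441
grasp_force: 41.1
shift [-0.5  1.8 14.2] spin -0.2 t 5.7 tcp [ 0.5986 -0.0974  0.0994] q [-0.26  0.62  1.53  0.    1.   -0.33] F [-0.4 -0.5 -0.5] open 0.0441 grip 41.1
```

```bash
python3 -m inch '[[[40,-0.5,1.8,0,0],[40,0,0,6,0],[40,0,0,3,0],[40,0,0,2,0],[40,0,0,1.5,0],[40,0,0,1,0],[40,0,0,0,0],[40,0,0,0,0]]]'; python3 go.py .6004 -.0978 .0852 4.3
```

```text
time_s: 6.45
tcp_pos: [0.6013, -0.0979, 0.0875]
ee_rot: [[-0.072, 0.997, 0.0], [0.997, 0.072, -0.0], [-0.0, 0.0, -1.0]]
force: [-3.8, 0.2, 9.0]
opening: 0.0444
grasp_force: 42.2
shift [ 0.2 -0.9  2.3] spin -0.2 t 6.5 tcp [ 0.6013 -0.0979  0.0875] q [-0.26  0.64  1.53 -0.    0.97 -0.33] F [-3.8  0.2  9. ] open 0.0444 grip 42.2
```

```bash
python3 -m inch '[[[40,0,-1,0,0],[40,0,0,0.7,0],[40,0,0,0.7,0],[40,0,0,0,0]]]'; python3 go.py .6004 -.0978 .0852 4.3
```

```text
time_s: 6.85
tcp_pos: [0.6012, -0.098, 0.0873]
ee_rot: [[-0.072, 0.997, 0.003], [0.997, 0.072, -0.0], [-0.001, 0.002, -1.0]]
force: [-5.2, 3.3, 27.5]
opening: 0.0446
grasp_force: 43.9
shift [ 0.2 -0.8  2.1] spin -0.2 t 6.8 tcp [ 0.6012 -0.098   0.0873] q [-0.26  0.64  1.53  0.    0.97 -0.33] F [-5.2  3.3 27.5] open 0.0446 grip 43.9
```

```bash
python3 -m inch '[[[40,0,0,-1,0],[52,0,0,0,0],[60,0,0,0,0],[60,0,0,0,0],[60,0,0,-15,0],[60,0,0,-35,0],[70,0,0,-45,0],[85,0,0,-45,0],[85,0,0,-5,0],[85,0,0,0,0]]]'
python3 - <<'E'
from h import *
p,d,c=snap('wrist','w3'); P,_=wpts('w3')
print('supp',circ(P,(.6,-.098),.0905,.102,.03),'head',circ(P,(.6,-.098),.083,.0895),'h0',circ(P,(.592,.0103),.083,.0895),'h+',circ(P,(.584,.12),.083,.0895))
q=P.reshape(-1,3); q=q[(np.hypot(q[:,0]-.6004,q[:,1]+.0986)<.018)]; q=q[q[:,2]<.11]
print(np.linalg.lstsq(np.c_[q[:,:2]-[.6004,-.0986],np.ones(len(q))],q[:,2],rcond=None)[0])
cv2.imwrite('pics/w3c.png',cv2.resize(p[100:300,220:520,::-1],None,fx=2,fy=2))
E
python3 go.py .3498 .2655 .2
```

```text
time_s: 7.85
tcp_pos: [0.601, -0.0981, 0.2326]
ee_rot: [[-0.072, 0.997, 0.003], [0.997, 0.072, -0.001], [-0.001, 0.003, -1.0]]
force: [-0.1, 0.3, -0.4]
opening: 0.0851
grasp_force: 0.0
supp 0.6006 -0.0988 r 0.0236 z 0.0951 n 1891 head 0.6003 -0.0994 r 0.0357 z 0.0855 n 1607 h0 0.5922 0.0106 r 0.0356 z 0.0855 n 1662 h+ None
[ 0.00073941 -0.00017461  0.09521855]
shift [ 380.5 -223.6   31.1] spin 0.0 t 7.9 tcp [ 0.6002 -0.0979  0.231 ] q [-0.26  0.47  1.39  0.    1.28 -0.33] F [-0.6 -0.9 -0.7] open 0.0853 grip 0.0
```

View pics/w3c.png

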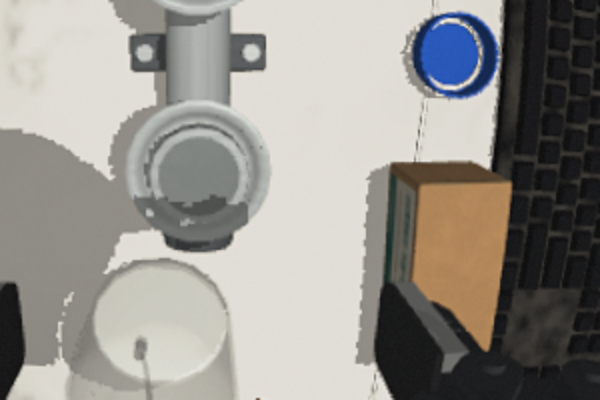

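Support 2 is seated flat and centred, with its top at z 0.095. Next is support 1.

```bash
python3 -m inch '[[[85,30,-20,0,0],[85,40,-24,0,0],[85,40,-24,0,0],[85,40,-24,0,0],[85,40,-24,0,0],[85,40,-24,0,0],[85,40,-24,0,0],[85,40,-24,0,0],[85,40,-20,0,0],[85,30,-16,0,0]]]';python3 -m inch '[[[70,0,0,20,0],[70,0,0,0,0],[70,0,0,0,0]]]';  python3 - <<'E'
from h import *
p,d,c=snap('wrist','w4'); P,_=wpts('w4')
print('s1',circ(P,(.35,.2655),.009,.025),'plug',circ(P,(.425,.1245),.04,.05),'h+',circ(P,(.584,.12),.083,.0895),'small',circ(P,(.556,.238),.095,.11))
E
python3 go.py .3498 .2655 .005
```

```text
time_s: 8.9
tcp_pos: [0.3472, 0.2662, 0.2299]
ee_rot: [[-0.073, 0.997, -0.003], [0.997, 0.073, -0.001], [-0.001, -0.003, -1.0]]
force: [0.9, 0.3, -0.3]
opening: 0.0849
grasp_force: 0.0
time_s: 9.2
tcp_pos: [0.3491, 0.2644, 0.2106]
ee_rot: [[-0.072, 0.997, -0.002], [0.997, 0.072, -0.001], [-0.001, -0.003, -1.0]]
force: [-0.6, -0.4, -0.5]
opening: 0.07
grasp_force: 0.0
s1 0.3496 0.2666 r 0.0239 z 0.0141 n 1336 plug 0.4255 0.1258 r 0.0134 z 0.0438 n 314 h+ None small 0.5565 0.2391 r 0.0204 z 0.1023 n 898
shift [  1.3   0.5 206.1] spin -0.0 t 9.2 tcp [0.3496 0.2644 0.2111] q [ 0.51  0.26  1.81 -0.    1.07  0.44] F [ 0.1 -0.5 -0.1] open 0.0700 grip 0.0
```

```bash
python3 -m inch '[[[70,2.2,0,30,0],[70,0,0,45,0],[70,0,0,45,0],[70,0,0,45,0],[70,0,0,30,0],[70,0,0,10,0],[70,0,0,0,0],[70,0,0,0,0]]]'; python3 go.py .3496 .2666 .0055
```

```text
time_s: 10.05
tcp_pos: [0.3502, 0.2673, 0.0075]
ee_rot: [[-0.071, 0.997, 0.001], [0.997, 0.071, 0.001], [0.001, 0.001, -1.0]]
force: [-0.4, 0.9, 0.8]
opening: 0.0698
grasp_force: 0.0
shift [-0.6 -0.7  2. ] spin -0.0 t 10.1 tcp [0.3502 0.2673 0.0075] q [ 0.52  0.64  2.   -0.    0.5   0.44] F [-0.4  0.9  0.8] open 0.0698 grip 0.0
```

```bash
python3 -m inch '[[[70,-0.6,0,1.5,0],[40,0,0,0,0],[40,0,0,0,0],[40,0,0,0,0],[40,0,0,0,0],[40,0,0,0,0],[40,0,0,0,0]]]' 40; python3 -m inch '[[[40,0,0,-10,0],[40,0,0,-30,0],[40,0,0,-40,0],[40,0,0,-40,0],[40,0,0,-20,0],[40,0,0,0,0],[40,0,0,0,0]]]'
python3 - <<'E'
from h import *
snap('wrist','w5')
E
python3 held.py w5; python3 go.py .5843 .1204 .145 4.3
```

```text
time_s: 10.75
tcp_pos: [0.35, 0.2668, 0.0059]
ee_rot: [[-0.072, 0.997, 0.002], [0.997, 0.072, 0.001], [0.001, 0.002, -1.0]]
force: [-2.0, -2.9, 20.6]
opening: 0.0448
grasp_force: 37.6
time_s: 11.45
tcp_pos: [0.3494, 0.2665, 0.1453]
ee_rot: [[-0.072, 0.997, 0.001], [0.997, 0.072, 0.001], [0.0, 0.001, -1.0]]
force: [0.6, -0.2, -1.7]
opening: 0.0449
grasp_force: 41.1
plane [ 3.000e-03  2.000e-03 -8.568e+00] 4219 y-slice x-range
-12 [-18.7  19.3] half 20.2
-6 [-21.5  22.3] half 22.7
0 [-21.7  22.6] half 23.5
6 [-21.2  21.9] half 22.7
12 [-18.6  19.1] half 20.2
finger z max [-11.7  -8.4  -6.8] x [ 7.1 12.2] 625
finger z max [-11.6  -8.5  -6.9] x [ 7.2 12.3] 599
shift [-162.5  224.1   -0.5] spin -0.2 t 11.5 tcp [0.3491 0.2663 0.1446] q [ 0.52  0.36  1.89 -0.    0.89  0.44] F [ 0.2  1.  -0.3] open 0.0444 grip 41.1
```

```bash
python3 -m inch '[[[40,-17,23,0,0],[40,-25,35,0,0],[40,-28,38,0,0],[40,-28,38,0,0],[40,-28,38,0,0],[40,-22,32,0,0],[40,-14.7,20,0,0],[40,0,0,0,0],[40,0,0,20,0],[40,0,0,10,0]]]'; python3 -m inch '[[[40,0,0,5,0],[40,0,0,0,0],[40,0,0,0,0]]]'; python3 go.py .5842 .1202 .088 4.3
```

```text
time_s: 12.5
tcp_pos: [0.5829, 0.1204, 0.1125]
ee_rot: [[-0.072, 0.997, -0.004], [0.997, 0.072, -0.0], [-0.0, -0.004, -1.0]]
force: [0.1, 0.8, -1.7]
opening: 0.0445
grasp_force: 41.1
time_s: 12.8
tcp_pos: [0.5845, 0.1206, 0.1101]
ee_rot: [[-0.072, 0.997, 0.0], [0.997, 0.072, 0.0], [0.0, 0.0, -1.0]]
force: [-0.4, 0.7, 0.5]
opening: 0.045
grasp_force: 41.1
shift [-0.4 -0.4 22.1] spin -0.2 t 12.8 tcp [0.5845 0.1206 0.1101] q [0.1  0.59 1.55 0.   1.   0.03] F [-0.4  0.7  0.5] open 0.0450 grip 41.1
```

```bash
python3 -m inch '[[[40,-0.4,-0.4,8,0],[40,0,0,6,0],[40,0,0,3,0],[40,0,0,2,0],[40,0,0,1.5,0],[40,0,0,1,0],[40,0,0,0.8,0],[40,0,0,0,0],[40,0,0,0,0]]]'; python3 go.py .5842 .1202 .087 4.3
```

```text
time_s: 13.7
tcp_pos: [0.5843, 0.12, 0.0877]
ee_rot: [[-0.072, 0.997, 0.0], [0.997, 0.072, 0.0], [0.0, 0.0, -1.0]]
force: [-1.2, -0.1, -0.8]
opening: 0.0445
grasp_force: 41.1
shift [ 0.2 -0.1  0.7] spin -0.2 t 13.7 tcp [0.5843 0.12   0.0877] q [0.1  0.62 1.56 0.   0.95 0.03] F [-1.2 -0.1 -0.8] open 0.0445 grip 41.1
```

```bash
python3 -m inch '[[[40,0,0,0.7,0],[40,0,0,0.7,0],[40,0,0,0.7,0],[40,0,0,0,0],[40,0,0,0,0]]]'; python3 go.py .5842 .1202 .087 4.3
```

```text
time_s: 14.2
tcp_pos: [0.5844, 0.12, 0.087]
ee_rot: [[-0.072, 0.997, 0.001], [0.997, 0.072, 0.0], [-0.0, 0.001, -1.0]]
force: [-7.3, -1.1, 25.4]
opening: 0.0449
grasp_force: 43.7
shift [ 0.2 -0.2 -0. ] spin -0.2 t 14.2 tcp [0.5844 0.12   0.087 ] q [ 0.1   0.62  1.57 -0.    0.95  0.03] F [-7.3 -1.1 25.4] open 0.0449 grip 43.7
```

```bash
python3 -m inch '[[[40,0,0,-1,0],[52,0,0,0,0],[60,0,0,0,0],[60,0,0,0,0],[60,0,0,-15,0],[60,0,0,-35,0],[70,0,0,-45,0],[85,0,0,-45,0],[85,0,0,-5,0],[85,0,0,0,0]]]'
python3 - <<'E'
from h import *
p,d,c=snap('wrist','w6'); P,_=wpts('w6')
print('supp',circ(P,(.584,.12),.0905,.102,.03),'head',circ(P,(.584,.12),.083,.0895))
q=P.reshape(-1,3); q=q[(np.hypot(q[:,0]-.5842,q[:,1]-.1205)<.018)]; q=q[q[:,2]<.11]
print(np.linalg.lstsq(np.c_[q[:,:2]-[.5842,.1205],np.ones(len(q))],q[:,2],rcond=None)[0])
E
python3 go.py .4231 .0097 .23
```

```text
time_s: 15.2
tcp_pos: [0.5849, 0.12, 0.2327]
ee_rot: [[-0.072, 0.997, 0.003], [0.997, 0.072, 0.0], [0.0, 0.003, -1.0]]
force: [-0.5, 0.2, -1.0]
opening: 0.0852
grasp_force: 0.0
supp 0.5840 0.1197 r 0.0238 z 0.0951 n 1899 head 0.5840 0.1199 r 0.0358 z 0.0855 n 1610
[ 0.00234999 -0.00033167  0.09523483]
shift [ -98.4 -168.5    1.2] spin 0.0 t 15.2 tcp [0.5841 0.1199 0.2312] q [ 0.1   0.45  1.42 -0.    1.27  0.03] F [-0.8  0.5  0.4] open 0.0850 grip 0.0
```

```bash
python3 -m inch '[[[85,-15,-25,0,0],[85,-23,-40,0,0],[85,-25,-44,0,0],[85,-21,-35,0,0],[85,-14.4,-24.5,0,0],[85,0,0,0,0],[85,0,0,0,0],[85,0,0,0,0]]]';  python3 - <<'E'
from h import *
p,d,c=snap('wrist','w7'); P,_=wpts('w7')
print('tall',circ(P,(.423,.01),.126,.135),'flange',circ(P,(.423,.01),.009,.016))
E
python3 go.py .4231 .0098 .08
```

```text
time_s: 16.05
tcp_pos: [0.4242, 0.0103, 0.2309]
ee_rot: [[-0.072, 0.997, -0.001], [0.997, 0.072, 0.0], [0.0, -0.001, -1.0]]
force: [-0.3, 0.0, -0.3]
opening: 0.0851
grasp_force: 0.0
tall 0.4235 0.0103 r 0.0307 z 0.1299 n 1200 flange 0.4226 0.0139 r 0.0307 z 0.0130 n 598
shift [ -0.5  -1.1 150.9] spin 0.0 t 16.1 tcp [0.4243 0.0104 0.2309] q [-0.12  0.21  1.81  0.    1.12 -0.19] F [ 0.  -0.4 -0. ] open 0.0849 grip 0.0
```

```bash
python3 -m inch '[[[85,0,-0.8,25,0],[85,0,0,40,0],[85,0,0,40,0],[85,0,0,30,0],[85,0,0,16,0],[85,0,0,0,0],[85,0,0,0,0]]]' 40; python3 go.py .4235 .0103 .08;  python3 -m inch '[[[50,0,0,0,0],[50,0,0,0,0],[50,0,0,0,0],[50,0,0,0,0],[50,0,0,0,0],[50,0,0,0,0]]]' 60; python3 go.py .4235 .0103 .08
```

```text
time_s: 16.8
tcp_pos: [0.4233, 0.0103, 0.0805]
ee_rot: [[-0.072, 0.997, -0.001], [0.997, 0.072, 0.0], [0.0, -0.001, -1.0]]
force: [0.2, 0.3, 1.4]
opening: 0.0846
grasp_force: 0.0
shift [0.  0.2 0.5] spin 0.1 t 16.8 tcp [0.4233 0.0103 0.0805] q [-0.12  0.47  1.99  0.    0.68 -0.19] F [0.2 0.3 1.4] open 0.0846 grip 0.0
time_s: 17.4
tcp_pos: [0.4237, 0.0099, 0.0816]
ee_rot: [[-0.072, 0.997, 0.002], [0.997, 0.072, -0.0], [-0.0, 0.002, -1.0]]
force: [-1.2, 0.9, 12.7]
opening: 0.0562
grasp_force: 60.0
shift [ 0.4 -0.2  1.6] spin 0.0 t 17.4 tcp [0.4237 0.0099 0.0816] q [-0.12  0.47  1.99  0.    0.68 -0.19] F [-1.2  0.9 12.7] open 0.0562 grip 60.0
```

```bash
python3 -m inch '[[[50,0,0,-10,0],[50,0,0,-30,0],[50,0,0,-40,0],[50,0,0,-35,0],[50,0,0,-20,0],[50,0,0,0,0],[50,0,0,0,0]]]'
cat > hf.py <<'E'
import sys
from h import *
from scipy.optimize import least_squares
f,r0,zl,zh=sys.argv[1],*map(float,sys.argv[2:])
s=env.get_state(); R=np.array(s['ee_rot']); t=s['tcp_pos']
P,_=wpts(f); L=((P-t)@R*1000).reshape(-1,3)
w=L[(np.hypot(L[:,0],L[:,1])<r0+5)&(np.hypot(L[:,0],L[:,1])>r0-8)&(np.abs(L[:,1])<r0-4)&(L[:,2]>zl)&(L[:,2]<zh)]
print(len(w),np.round(np.percentile(w[:,2],[1,5,25,50]),1))
zt=np.percentile(w[:,2],5); a=w[w[:,2]<zt+2]; A=np.c_[a[:,:2],np.ones(len(a))]
print('rim plane',np.round(np.linalg.lstsq(A,a[:,2],rcond=None)[0],3))
for S in(1,-1):
    b=a[a[:,0]*S>5]; rr=np.hypot(b[:,0],b[:,1]); print('side x',S,'r range',np.round(np.percentile(rr,[2,98]),1),len(b))
(x,y),r=cv2.minEnclosingCircle(a[:,:2].astype(np.float32)); print('circle tool xy %.1f %.1f r %.1f'%(x,y,r))
E
python3 - <<'E'
from h import *
snap('wrist','w8')
E
python3 hf.py w8 30.5 -56 -40; python3 go.py .6003 -.0988 .2135 4.3
```

```text
time_s: 18.1
tcp_pos: [0.4227, 0.01, 0.2157]
ee_rot: [[-0.072, 0.997, 0.001], [0.997, 0.072, -0.0], [-0.0, 0.001, -1.0]]
force: [1.1, -0.3, -3.8]
opening: 0.0563
grasp_force: 64.6
3436 [-50.4 -49.9 -49.3 -48.7]
rim plane [-9.0000e-03 -2.0000e-03 -4.8886e+01]
side x 1 r range [25.9 30.4] 2283
side x -1 r range [25.3 26.5] 18
circle tool xy 3.6 -0.0 r 28.5
shift [-121.4  169.7    1.4] spin -0.2 t 18.1 tcp [0.4224 0.01   0.215 ] q [-0.12  0.23  1.84  0.    1.07 -0.19] F [-0.7 -0.1 -3. ] open 0.0563 grip 64.6
```

View pics/w8.png

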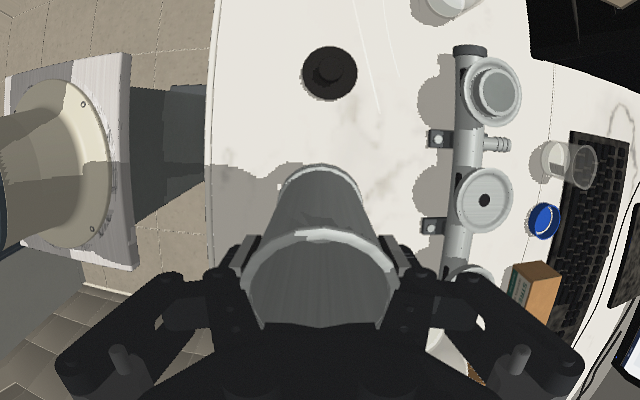

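The funnel is held upright, its rim centred between the pads near (320,260).

```bash
python3 -m inch '[[[50,-12,17,0,0],[50,-20,28,0,0],[50,-24,34,0,0],[50,-24,34,0,0],[50,-21,29,0,0],[50,-13,18,0,0],[50,-7.2,9.7,0,0],[50,0,0,0,0],[50,0,0,10,0],[50,0,0,10,0]]]'; python3 -m inch '[[[50,0,0,5,0],[50,0,0,0,0],[50,0,0,0,0],[50,0,0,0,0]]]'; python3 go.py .6003 -.0988 .170 4.3
```

```text
time_s: 19.15
tcp_pos: [0.5998, -0.098, 0.1945]
ee_rot: [[-0.072, 0.997, -0.001], [0.997, 0.072, 0.0], [0.0, -0.001, -1.0]]
force: [-0.3, 0.2, -2.7]
opening: 0.0564
grasp_force: 64.5
time_s: 19.55
tcp_pos: [0.6011, -0.0987, 0.1909]
ee_rot: [[-0.072, 0.997, 0.001], [0.997, 0.072, -0.0], [-0.0, 0.001, -1.0]]
force: [-0.3, 0.2, -3.6]
opening: 0.056
grasp_force: 64.5
shift [-0.  -0.8 20.9] spin -0.2 t 19.6 tcp [ 0.6011 -0.0987  0.1909] q [-0.26  0.51  1.44 -0.    1.19 -0.33] F [-0.3  0.2 -3.6] open 0.0560 grip 64.5
```

```bash
python3 -m inch '[[[50,0,-0.5,6,0],[50,0,0,5,0],[50,0,0,3,0],[50,0,0,3,0],[50,0,0,2,0],[50,0,0,1,0],[50,0,0,0.7,0],[50,0,0,0,0],[50,0,0,0,0]]]'; python3 go.py .6003 -.0988 .170 4.3
```

```text
time_s: 20.45
tcp_pos: [0.6004, -0.0988, 0.1704]
ee_rot: [[-0.072, 0.997, 0.0], [0.997, 0.072, -0.0], [-0.0, 0.0, -1.0]]
force: [-3.9, 0.4, 6.4]
opening: 0.0565
grasp_force: 65.2
shift [-0.  -0.1  0.4] spin -0.2 t 20.4 tcp [ 0.6004 -0.0988  0.1704] q [-0.26  0.53  1.46 -0.    1.15 -0.33] F [-3.9  0.4  6.4] open 0.0565 grip 65.2
```

```bash
python3 -m inch '[[[50,0,0,0.7,0],[50,0,0,0,0],[50,0,0,0,0]]]'; python3 -m inch '[[[50,0,0,-0.8,0],[60,0,0,0,0],[72,0,0,0,0],[80,0,0,0,0],[80,0,0,0,0],[80,0,0,-15,0],[80,0,0,-30,0],[80,0,0,-40,0],[80,0,0,-20,0],[80,0,0,0,0]]]'
python3 - <<'E'
from h import *
snap('wrist','w9'); P,_=wpts('w9'); Q=P.reshape(-1,3)
print(circ(P,(.6003,-.0988),.21,.23))
w=Q[(np.hypot(Q[:,0]-.6003,Q[:,1]+.0988)<.04)&(Q[:,2]>.212)&(Q[:,2]<.225)]
print(np.linalg.lstsq(np.c_[w[:,:2]-[.6003,-.0988],np.ones(len(w))],w[:,2],rcond=None)[0])
E
python3 go.py .3729 -.2318 .26
```

```text
time_s: 20.75
tcp_pos: [0.6005, -0.0988, 0.1704]
ee_rot: [[-0.072, 0.997, 0.001], [0.997, 0.072, -0.0], [-0.001, 0.001, -1.0]]
force: [-5.5, 1.2, 15.3]
opening: 0.0561
grasp_force: 66.0
time_s: 21.75
tcp_pos: [0.6018, -0.0991, 0.2781]
ee_rot: [[-0.072, 0.997, 0.005], [0.997, 0.072, -0.001], [-0.002, 0.005, -1.0]]
force: [0.3, 0.3, 0.8]
opening: 0.08
grasp_force: 0.0
0.6003 -0.0983 r 0.0306 z 0.2185 n 1938
[0.00042427 0.02433043 0.21807218]
shift [-116.1 -237.1   15.6] spin 0.0 t 21.8 tcp [ 0.601  -0.0989  0.2761] q [-0.26  0.43  1.33  0.    1.38 -0.33] F [-0.7 -0.3 -0.2] open 0.0801 grip 0.0
```

```bash
python3 -m inch '[[[80,-12,-22,0,0],[80,-17,-36,0,0],[80,-20,-42,0,0],[80,-20,-42,0,0],[80,-20,-42,0,0],[80,-16,-32,0,0],[80,-11.1,-21.1,10,0],[85,0,0,40,0],[85,0,0,20,0],[85,0,0,0,0]]]';  python3 -m inch '[[[85,0,0,0,0],[85,0,0,0,0]]]'
python3 - <<'E'
from h import *
p,d,c=snap('wrist','w10'); P,_=wpts('w10')
print('short',circ(P,(.373,-.232),.066,.075),'flange',circ(P,(.373,-.232),.009,.016))
E
python3 go.py .3729 -.2318 .024
```

```text
time_s: 22.8
tcp_pos: [0.3704, -0.2304, 0.2021]
ee_rot: [[-0.071, 0.997, -0.005], [0.997, 0.071, 0.004], [0.004, -0.004, -1.0]]
force: [-0.8, -0.2, 1.9]
opening: 0.085
grasp_force: 0.0
time_s: 23.0
tcp_pos: [0.3728, -0.2318, 0.2057]
ee_rot: [[-0.072, 0.997, 0.001], [0.997, 0.072, -0.001], [-0.001, 0.001, -1.0]]
force: [-0.2, -0.3, -0.0]
opening: 0.0849
grasp_force: 0.0
short 0.3730 -0.2312 r 0.0268 z 0.0699 n 798 flange 0.3728 -0.2302 r 0.0315 z 0.0130 n 764
shift [ 2.000e-01 -1.000e-01  1.818e+02] spin 0.0 t 23.1 tcp [ 0.3729 -0.2319  0.2058] q [-0.69  0.27  1.82  0.    1.06 -0.76] F [-0.2 -0.7  0.4] open 0.0851 grip 0.0
```

```bash
python3 -m inch '[[[85,0.5,0,25,0],[85,0,0,40,0],[85,0,0,40,0],[85,0,0,40,0],[85,0,0,25,0],[85,0,0,11.5,0],[85,0,0,0,0],[85,0,0,0,0]]]' 40; python3 go.py .373 -.2313 .024;  python3 -m inch '[[[42,0,0,0,0],[42,0,0,0,0],[42,0,0,0,0],[42,0,0,0,0],[42,0,0,0,0],[42,0,0,0,0],[42,0,0,0,0]]]' 50;  python3 -m inch '[[[42,0,0,-10,0],[42,0,0,-30,0],[42,0,0,-40,0],[42,0,0,-45,0],[42,0,0,-40,0],[42,0,0,-20,0],[42,0,0,-10,0],[42,0,0,0,0],[42,0,0,0,0]]]'
python3 - <<'E'
from h import *
snap('wrist','w11')
E
python3 hf.py w11 26.5 -55 -35; python3 go.py .5840 .1198 .22 4.3
```

```text
time_s: 23.85
tcp_pos: [0.3728, -0.2315, 0.0241]
ee_rot: [[-0.072, 0.997, 0.001], [0.997, 0.072, -0.001], [-0.001, 0.001, -1.0]]
force: [0.0, -0.5, -0.2]
opening: 0.0851
grasp_force: 0.0
shift [0.1 0.2 0.1] spin 0.0 t 23.9 tcp [ 0.3728 -0.2315  0.0241] q [-0.69  0.6   2.    0.    0.54 -0.76] F [ 0.  -0.5 -0.2] open 0.0851 grip 0.0
time_s: 24.55
tcp_pos: [0.3726, -0.2315, 0.0243]
ee_rot: [[-0.072, 0.997, 0.001], [0.997, 0.072, -0.001], [-0.001, 0.001, -1.0]]
force: [-0.9, 0.6, 16.6]
opening: 0.05
grasp_force: 48.6
time_s: 25.45
tcp_pos: [0.3718, -0.2307, 0.2175]
ee_rot: [[-0.072, 0.997, -0.001], [0.997, 0.072, 0.001], [0.001, -0.001, -1.0]]
force: [-0.5, -0.2, -1.1]
opening: 0.0501
grasp_force: 52.4
3483 [-47.  -46.6 -45.9 -45.2]
rim plane [-5.000e-03 -1.000e-03 -4.571e+01]
side x 1 r range [21.7 26.2] 1786
side x -1 r range [21.2 24.6] 177
circle tool xy 1.4 -0.1 r 25.6
shift [334.3 236.9  -2.6] spin -0.2 t 25.5 tcp [ 0.3717 -0.2306  0.2172] q [-0.69  0.25  1.8   0.    1.09 -0.76] F [-0.6 -0.2 -1.6] open 0.0499 grip 52.4
```

View pics/w11.png

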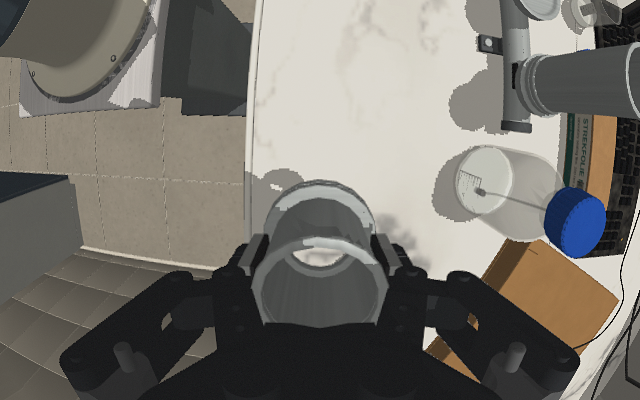

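The short funnel is held upright near (322,250). The tall funnel stands at the right of the view on its end head.

```bash
python3 -m inch '[[[42,20,5,0,0],[42,35,6,0,0],[42,40,6,0,0],[42,42,6,0,0],[42,42,6,0,0],[42,42,6,0,0],[42,42,6,0,0],[42,35,6,0,0],[42,25,6,0,0],[42,11.3,6,0,0]]]';  python3 -m inch '[[[42,0,22,0,0],[42,0,35,0,0],[42,0,40,0,0],[42,0,38,0,0],[42,0,25,0,0],[42,0,17.9,0,0],[42,0,0,20,0],[42,0,0,30,0],[42,0,0,20,0],[42,0,0,0,0]]]'; python3 -m inch '[[[42,0,0,0,0],[42,0,0,0,0]]]';  python3 go.py .5840 .1198 .1133 4.3
```

```text
time_s: 26.5
tcp_pos: [0.4064, 0.1084, 0.2172]
ee_rot: [[-0.074, 0.997, -0.002], [0.997, 0.074, -0.0], [0.0, -0.002, -1.0]]
force: [-0.3, -0.2, -1.4]
opening: 0.0497
grasp_force: 52.4
time_s: 27.5
tcp_pos: [0.5826, 0.1184, 0.1447]
ee_rot: [[-0.071, 0.997, -0.007], [0.997, 0.071, -0.001], [-0.0, -0.007, -1.0]]
force: [0.1, -0.5, -1.4]
opening: 0.0495
grasp_force: 52.4
time_s: 27.7
tcp_pos: [0.5852, 0.1191, 0.1492]
ee_rot: [[-0.072, 0.997, 0.001], [0.997, 0.072, 0.0], [-0.0, 0.001, -1.0]]
force: [-0.5, 0.3, -0.9]
opening: 0.0497
grasp_force: 52.4
shift [ 0.7 -1.2 35.9] spin -0.2 t 27.7 tcp [0.5852 0.1191 0.1492] q [ 0.1   0.54  1.51 -0.    1.09  0.03] F [-0.5  0.3 -0.9] open 0.0497 grip 52.4
```

```bash
python3 -m inch '[[[42,0.6,-0.9,12,0],[42,0,0,9,0],[42,0,0,5,0],[42,0,0,3,0],[42,0,0,2.5,0],[42,0,0,2,0],[42,0,0,1.2,0],[42,0,0,0.8,0],[42,0,0,0,0],[42,0,0,0,0]]]'; python3 go.py .5840 .1198 .1133 4.3
```

```text
time_s: 28.7
tcp_pos: [0.5837, 0.1199, 0.1132]
ee_rot: [[-0.072, 0.997, 0.0], [0.997, 0.072, 0.0], [0.0, 0.0, -1.0]]
force: [-1.7, 0.1, 5.4]
opening: 0.0499
grasp_force: 52.7
shift [-0.2  0.3 -0.1] spin -0.2 t 28.7 tcp [0.5837 0.1199 0.1132] q [0.1  0.59 1.55 0.   1.01 0.03] F [-1.7  0.1  5.4] open 0.0499 grip 52.7
```

```bash
python3 -m inch '[[[42,0,0,0.6,0],[42,0,0,0,0],[42,0,0,0,0]]]'; python3 -m inch '[[[42,0,0,-0.7,0],[52,0,0,0,0],[64,0,0,0,0],[75,0,0,0,0],[75,0,0,0,0],[75,0,0,-15,0],[75,0,0,-35,0],[75,0,0,-45,0],[75,0,0,-25,0],[75,0,0,0,0]]]'
python3 - <<'E'
from h import *
for n,F in(('wrist',wpts),('top',pts)):
    snap(n,n+'12'); P,_=F(n+'12'); Q=P.reshape(-1,3)
    for c,zt in(((.584,.1198),.159),((.6003,-.0988),.219)):
        w=Q[(np.hypot(Q[:,0]-c[0],Q[:,1]-c[1])<.04)&(Q[:,2]>zt-.004)&(Q[:,2]<zt+.008)]
        if len(w)>20: print(n,circ(P,c,zt-.004,zt+.008),np.linalg.lstsq(np.c_[w[:,:2]-c,np.ones(len(w))],w[:,2],rcond=None)[0])
E
python3 go.py .4255 .1258 .22
```

```text
time_s: 29.0
tcp_pos: [0.5837, 0.12, 0.1132]
ee_rot: [[-0.072, 0.997, 0.001], [0.997, 0.072, 0.0], [0.0, 0.001, -1.0]]
force: [-4.6, -0.6, 15.2]
opening: 0.0499
grasp_force: 53.6
time_s: 30.0
tcp_pos: [0.5854, 0.1201, 0.2368]
ee_rot: [[-0.072, 0.997, 0.006], [0.997, 0.072, 0.001], [0.0, 0.006, -1.0]]
force: [0.0, -0.2, 0.7]
opening: 0.0746
grasp_force: 0.0
wrist 0.5833 0.1197 r 0.0268 z 0.1586 n 1211 [-0.00091955  0.00340456  0.15854013]
top 0.6019 -0.0985 r 0.0309 z 0.2190 n 194 [0.00025182 0.00703452 0.21897232]
shift [  17.2 -157.2   13. ] spin 0.0 t 30.1 tcp [0.5836 0.1199 0.2331] q [0.1  0.45 1.42 0.   1.27 0.03] F [ 1.3  0.  -0.2] open 0.0751 grip 0.0
```

```bash
python3 -m inch '[[[60,2,-20,0,0],[60,3,-30,0,0],[60,4,-35,0,0],[60,3,-35,0,0],[60,3,-23,0,0],[60,2.2,-14.2,0,0],[60,0,0,25,0],[60,0,0,25,0],[60,0,0,0,0],[60,0,0,0,0]]]'
python3 - <<'E'
from h import *
p,d,c=snap('wrist','w13'); P,_=wpts('w13')
print('plug',circ(P,(.4255,.1255),.04,.05),'flange',circ(P,(.4255,.1255),.011,.018))
E
python3 go.py .4255 .1258 .019
```

```text
time_s: 31.1
tcp_pos: [0.4256, 0.1257, 0.1828]
ee_rot: [[-0.072, 0.997, -0.002], [0.997, 0.072, -0.0], [-0.0, -0.002, -1.0]]
force: [1.0, -0.5, -0.2]
opening: 0.0598
grasp_force: 0.0
plug 0.4252 0.1254 r 0.0133 z 0.0438 n 570 flange 0.4255 0.1252 r 0.0313 z 0.0139 n 2032
shift [ 1.000e-01 -5.000e-01  1.644e+02] spin 0.0 t 31.1 tcp [0.426  0.1258 0.1834] q [ 0.15  0.31  1.83 -0.    1.    0.08] F [-0.7 -0.1  0.4] open 0.0600 grip 0.0
```

```bash
python3 -m inch '[[[60,-0.4,-0.5,25,0],[50,0,0,40,0],[50,0,0,40,0],[50,0,0,35,0],[50,0,0,16,0],[50,0,0,8,0],[50,0,0,0,0],[50,0,0,0,0]]]' 30; python3 go.py .4254 .1253 .019;  python3 -m inch '[[[20,0,0,0,0],[20,0,0,0,0],[20,0,0,0,0],[20,0,0,0,0],[20,0,0,0,0],[20,0,0,0,0]]]' 40;  python3 -m inch '[[[20,0,0,-10,0],[20,0,0,-30,0],[20,0,0,-40,0],[20,0,0,-45,0],[20,0,0,-40,0],[20,0,0,-20,0],[20,0,0,-5,0],[20,0,0,0,0],[20,0,0,0,0]]]'
python3 - <<'E'
from h import *
s=env.get_state(); snap('wrist','w14'); P,_=wpts('w14'); t=s['tcp_pos']; R=np.array(s['ee_rot'])
L=((P-t)@R*1000).reshape(-1,3)
for r,zl,zh in((16,-32,-18),(34,0,8)):
    w=L[(np.hypot(L[:,0],L[:,1])<r)&(L[:,2]>zl)&(L[:,2]<zh)&((r>20)|(np.abs(L[:,1])<11))]
    print(len(w)); 
    if len(w)>20: print(np.round(np.percentile(w,[1,50,99],axis=0),1))
E
python3 go.py .5921 .0106 .21 4.3
```

```text
time_s: 31.95
tcp_pos: [0.4259, 0.1254, 0.0199]
ee_rot: [[-0.072, 0.997, 0.002], [0.997, 0.072, 0.0], [0.0, 0.002, -1.0]]
force: [0.6, -0.3, 1.1]
opening: 0.0497
grasp_force: 0.0
shift [-0.1 -0.5  0.9] spin 0.0 t 31.9 tcp [0.4259 0.1254 0.0199] q [0.15 0.61 1.99 0.   0.54 0.08] F [ 0.6 -0.3  1.1] open 0.0497 grip 0.0
time_s: 32.55
tcp_pos: [0.4258, 0.1254, 0.02]
ee_rot: [[-0.072, 0.997, 0.002], [0.997, 0.072, 0.0], [0.0, 0.002, -1.0]]
force: [-1.5, 0.2, 13.6]
opening: 0.0248
grasp_force: 38.5
time_s: 33.45
tcp_pos: [0.4244, 0.1252, 0.2082]
ee_rot: [[-0.072, 0.997, -0.001], [0.997, 0.072, -0.0], [-0.0, -0.001, -1.0]]
force: [-0.7, -1.0, -0.7]
opening: 0.0248
grasp_force: 39.8
2364
[[-11.3 -10.6 -25. ]
 [  2.2  -0.2 -23.7]
 [ 12.8  10.5 -18.6]]
4183
[[-24.4 -29.4   1.1]
 [ 16.   -0.7   6.2]
 [ 29.8  28.2   7.6]]
shift [-126.4  159.1   -2.3] spin -0.2 t 33.5 tcp [0.4243 0.1252 0.208 ] q [0.15 0.27 1.8  0.   1.07 0.08] F [ 0.5  0.3 -1.4] open 0.0245 grip 39.8
```

```bash
python3 -m inch '[[[20,-25,5,0,0],[20,-35,10,0,0],[20,-35,25,0,0],[20,-20,35,0,0],[20,-11.4,35,0,0],[20,0,28,0,0],[20,0,21.1,0,0],[20,0,0,20,0],[20,0,0,30,0],[20,0,0,25,0]]]'; python3 -m inch '[[[20,0,0,10,0],[20,0,0,0,0],[20,0,0,0,0]]]'; python3 go.py .5921 .0106 .1012 4.3
```

```text
time_s: 34.5
tcp_pos: [0.5919, 0.0107, 0.1312]
ee_rot: [[-0.072, 0.997, -0.003], [0.997, 0.072, 0.0], [0.0, -0.003, -1.0]]
force: [-1.0, -0.8, -1.7]
opening: 0.0246
grasp_force: 39.8
time_s: 34.8
tcp_pos: [0.5931, 0.0106, 0.1244]
ee_rot: [[-0.072, 0.997, 0.0], [0.997, 0.072, -0.0], [-0.0, 0.0, -1.0]]
force: [-0.3, -0.4, 0.2]
opening: 0.0244
grasp_force: 39.8
shift [ 0.  -1.  23.2] spin -0.2 t 34.8 tcp [0.5931 0.0106 0.1244] q [-0.08  0.57  1.54 -0.    1.03 -0.15] F [-0.3 -0.4  0.2] open 0.0244 grip 39.8
```

```bash
python3 -m inch '[[[20,0,-0.8,9,0],[20,0,0,6,0],[20,0,0,3,0],[20,0,0,2,0],[20,0,0,1.5,0],[20,0,0,1.2,0],[20,0,0,0.8,0],[20,0,0,0,0],[20,0,0,0,0]]]'; python3 go.py .5921 .0106 .1012 4.3
```

```text
time_s: 35.7
tcp_pos: [0.5922, 0.0106, 0.1011]
ee_rot: [[-0.072, 0.997, 0.001], [0.997, 0.072, -0.0], [-0.0, 0.001, -1.0]]
force: [-3.0, 0.4, 9.4]
opening: 0.0244
grasp_force: 40.7
shift [ 0.  -0.1 -0.1] spin -0.2 t 35.7 tcp [0.5922 0.0106 0.1011] q [-0.08  0.6   1.57 -0.    0.98 -0.15] F [-3.   0.4  9.4] open 0.0244 grip 40.7
```

```bash
python3 -m inch '[[[20,0,0,0.7,0],[20,0,0,0,0],[20,0,0,-0.7,0],[35,0,0,0,0],[50,0,0,0,0],[50,0,0,-15,0],[50,0,0,-40,0],[50,0,0,-45,0],[50,0,0,-45,0],[50,0,0,-20,0]]]'; python3 -m inch '[[[50,0,-20,0,0],[50,0,-40,0,0],[50,0,-40,0,0],[50,0,-40,0,0],[50,0,-20,0,0],[50,0,0,0,0],[50,0,0,0,0]]]'
python3 - <<'E'
from h import *
for n,F in(('wrist',wpts),('top',pts),('scene',pts)):
    p,_,_=snap(n,n+'15'); P,_=F(n+'15'); Q=P.reshape(-1,3)
    for k,c,zt,R in(('short',(.584,.1198),.159,.04),('tall',(.6003,-.0988),.219,.04),('plugtop',(.5921,.0106),.125,.02),('plugfl',(.5921,.0106),.095,.036)):
        w=Q[(np.hypot(Q[:,0]-c[0],Q[:,1]-c[1])<R)&(Q[:,2]>zt-.004)&(Q[:,2]<zt+.005)]
        if len(w)>20: print(n,k,circ(P,c,zt-.004,zt+.005,R),np.round(np.linalg.lstsq(np.c_[w[:,:2]-c,np.ones(len(w))],w[:,2],rcond=None)[0],4))
    if n=='top':print('big',circ(P,(.5841,-.2192),.188,.205),'small',circ(P,(.5593,.2391),.1,.112))
    if n=='scene': cv2.imwrite('pics/c15.png',cv2.resize(p[100:280,270:480,::-1],None,fx=3,fy=3,interpolation=2))
E
python3 go.py .4 .0 .3
```

```text
time_s: 36.7
tcp_pos: [0.5933, 0.0106, 0.2696]
ee_rot: [[-0.072, 0.997, 0.005], [0.997, 0.072, -0.0], [-0.001, 0.005, -1.0]]
force: [0.1, 0.9, -0.7]
opening: 0.0498
grasp_force: 0.0
time_s: 37.4
tcp_pos: [0.4329, -0.001, 0.2658]
ee_rot: [[-0.072, 0.997, 0.001], [0.997, 0.072, -0.0], [-0.0, 0.001, -1.0]]
force: [-0.0, 0.3, 0.5]
opening: 0.0497
grasp_force: 0.0
wrist short 0.5829 0.1199 r 0.0270 z 0.1585 n 780 [-0.0048 -0.005   0.1584]
wrist tall 0.5957 -0.0840 r 0.0257 z 0.2182 n 55 [ 0.0425 -0.0725  0.2197]
wrist plugtop 0.5913 0.0109 r 0.0132 z 0.1248 n 423 [ 0.043  -0.011   0.1248]
wrist plugfl 0.5911 0.0108 r 0.0314 z 0.0950 n 1404 [ 0.0057 -0.0057  0.095 ]
top tall 0.6154 -0.1004 r 0.0276 z 0.2193 n 71 [ 0.0497 -0.0179  0.2179]
big 0.5839 -0.2212 r 0.0264 z 0.1921 n 342 small 0.5596 0.2382 r 0.0202 z 0.1034 n 223
scene short 0.5829 0.1174 r 0.0279 z 0.1565 n 40 [-0.0016  0.0052  0.1567]
scene tall 0.5985 -0.0995 r 0.0310 z 0.2170 n 65 [-0.0012 -0.0074  0.2168]
scene plugtop 0.5886 0.0097 r 0.0138 z 0.1235 n 28 [0.0454 0.0375 0.1238]
scene plugfl 0.5897 0.0080 r 0.0323 z 0.0936 n 117 [0.0118 0.0088 0.094 ]
shift [  3.3 -33.2 -34.6] spin 0.0 t 37.5 tcp [ 0.4334 -0.0009  0.2654] q [-0.14  0.18  1.74  0.    1.22 -0.21] F [ 0.4 -0.6  0.4] open 0.0500 grip 0.0
```

View pics/c15.png

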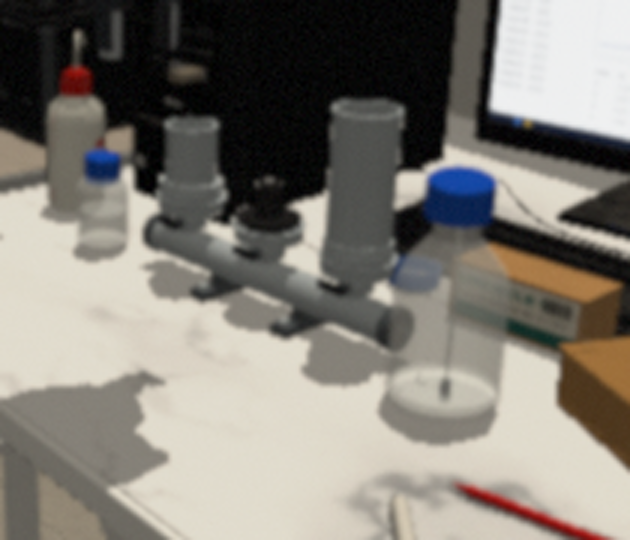

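View pics/wrist15.png

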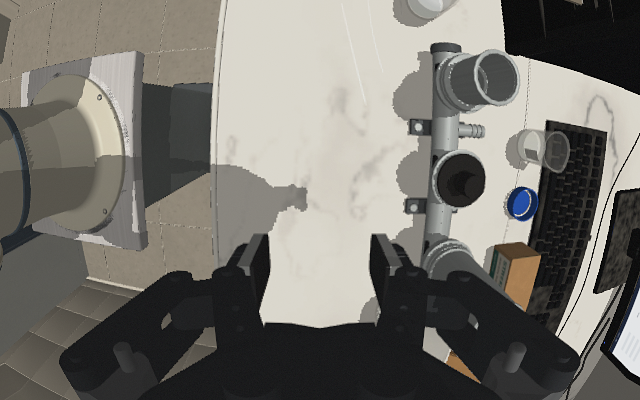

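Both views show the job done. In the scene crop the tall funnel is at (365,190) by the large bottle, the short one at (192,165) by the small bottle, and the plug is flat in the middle at (268,215). The bottles have not moved and the robot is clear.

```bash
python3 -c "
from bench import env
print(env.hand_in())"
```

```text
the job is handed in; nothing more can be done
None
```

I handed the job in at about 38 s of robot time: both supports are seated, the tall funnel stands by the large bottle and the short one by the small bottle, the plug closes the middle head, and the last pictures show both bottles where they stood.

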